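# Cover the casserole

## Task

The wooden spatula was left lying across the open casserole. Lay it flat on the chopping board, then set the casserole's lid gently onto the pot, seated and level all round; do not drop it on. Leave the pot, the oil bottle, the bowl and the mug where they stand.

Things in the scene. Friction and masses are not known exactly. Their poses are not given: they have to be found in the camera images.
- pot: Round casserole of dark grey enamelled steel, open on top, 1.8 kg, loose on the counter. 170 mm outside diameter, 95 mm high, wall 5 mm, mouth 160 mm wide, inside 90 mm deep. Two loop handles stick out at its +y and -y sides to 117 mm from the axis, tops about 79 mm high. Origin: centre of its underside, z up.
- pot_rim (a point): Centre of the casserole's mouth, in the plane of the rim's top (95 mm above the pot's underside).
- lid: Its round lid, dark grey steel, 0.4 kg, right way up on the counter: 180 mm disc, 10 mm thick; below it a tapered step 8 mm deep (151 mm wide, 142 at its foot) that drops into the 160 mm mouth until the disc rests on the rim; on top a steel knob, an upright cylinder 34 mm wide, 30 mm high. Origin: centre of the step's underside, z up; disc underside at 8, knob foot at 18, knob top at 48 mm.
- lid_seat (a point): On the lid's axis, in the plane of the disc's underside (8 mm above the lid's origin): it meets pot_rim when the lid is seated.
- lid_knob (a point): On the knob's axis, 40 mm above the lid's origin, 8 mm below the knob's top and 22 mm above the disc: the point to grip.
- spatula: Flat wooden spatula, 70 g, 280 mm long, lying across the casserole's rim at the start. Along its x: handle 18 mm wide, 12 mm thick, from x = -160 to +50 mm, then the blade, 55 mm wide, 6 mm thick, to x = +120 mm. Origin: in its flat underside, at the centre of mass, where the handle passes over the mouth; z up.
- board: Wooden chopping board lying on the counter, 280 mm along its x, 180 mm along its y, 18 mm thick, does not move. Origin: centre of its underside.
- board_top (a point): Centre of the chopping board's top face, axes as the board.
- oil: Bystander: green glass oil bottle, 64 mm in diameter, 220 mm high. Origin: centre of its underside.
- bowl: Bystander: small dark wooden bowl, 90 mm across, 45 mm high. Origin: centre of its underside.
- mug: Bystander: dark blue mug, 80 mm across, 90 mm high, with a handle at its +y. Origin: centre of its underside.
Mind the look-alikes: they are no part of the job. Leave any orange, pink or white look-alike of the lid alone.

How it is judged:
By the outcome, as a careful person would: the job done as asked, in the order asked, and still so for the second after the job is handed in, with the robot touching nothing.
It also fails if it takes over 72 s, if anything falls off the work surface, if the arm or the gripper's body presses on something with over 40 N, if the wrist force passes 120 N, or if a joint passes its speed limit or range.

## Robot

A 6-joint arm with a two-finger parallel gripper is mounted at the origin on the work surface. World frame = base frame: x ahead of the robot, y to its left, z up, the work surface at z = 0. Lengths are in m, angles in rad, forces in N, time in s.
With the tool pointing down it reaches from about 0.25 to 0.775 m from the base axis. Payload 4 kg.
Tool frame: the origin (TCP) lies midway between the tips of the shut fingers; the grasp point (between the pads) lies 19 mm behind it; z points along the fingers, x is the direction in which the jaws open and shut, and the axes are right-handed (so a half turn about z gives the same grasp; the last joint's range is limited). The gripper opens to 94 mm and grips with 3 to 60 N. Pads are 16 mm wide; open, the fingers measure 119 mm over their backs; the gripper's body (75 mm by 177 mm) begins 78 mm behind the grasp point.
Start: joints at [1.094, 0.087, 1.371, -0, 1.684, -0.103], TCP at [0.201, 0.512, 0.206] pointing down, gripper open.
Joint ranges: [-3.1, 3.1], [-0.76, 2.03], [0.27, 2.55], [-1.08, 4.22], [0.17, 2.65], [-2.57, 2.57]. Speed limits (rad/s): [2.79, 2.79, 3.14, 3.14, 3.14, 3.14].

## Interface

Orientations are given as a unit quaternion [w, x, y, z].
In Python, from rig import ctrl gives the robot as it stands.
- The arm moves only by the tool jog_arm, never from a script. Its argument "increments" is one flat list of numbers, 5 for each row, row after row: the closure, from 0 (fully open) to 1 (shut), then the shift along the tool's x, y, z in mm, then the turn about the tool's z in rad. A call has 1 to 10 rows; each row shifts and turns the commanded pose from where the row before left it, along the tool's axes as they then stand; what a row does not reach is not made up. A row lasts 1/8 s, in which the tool goes at most 62.5 mm and 10.7 degrees, less where a joint would pass 70% of its speed; a pose out of reach is approached as far as the arm can. A call is refused whole if a number of a shift passes 62.5 or a number of a turn 0.188, either way. A call with a gripper value outside its range is refused whole. The fingers move at their own pace and stop on an object; "force" is the grip in N (left out, the last holds). Time passes only in rows, so rows that do not move let the fingers close. It gives the time, the measured TCP pose, the force and the opening at its end, in the units of the state.
- ctrl.sense(): the state, without advancing time (a new reading comes with each control period).
- ctrl.snapshot(name): name is "side" or "top" or "wrist"; returns (picture, depth): 400x640x3 uint8, red, green, blue; 400x640 float32, m along the optical axis (not along the pixel's ray), 0 where there is no reading.
- ctrl.camera_info(name): a dict with "fx", "fy", "cx", "cy" (pixels), "distortion" ([k1, k2, p1, p2, k3] as OpenCV has them; the pictures are not rectified), "world_to_cam" (4x4, takes a point from world to camera coordinates). Camera axes: x right, y down, z forward; pixel columns grow to the right and rows downward; lengths in m; the calibration is good to about 2 mm. A picture is of the moment at which its call begins: read the wrist's pose just before it. camera_info takes no time and is no camera call; for the wrist camera it gives the pose at the moment of the call.
- ctrl.finish_job(): hands the job in, once; it reports no verdict.
Trained networks look in the newest picture that a camera, given by its name, has taken for a name from the list of things; names that differ only in an ending like _2 or _b are one class to them, and where a whole thing is asked for, a point or a joint stands for the part that bears it (a point fixed in the world has none). Each returns a list of dicts, best first, with "p" (0 to 1); they miss things now and then, are a little off and sometimes report something else, mostly with a low value. They report only what shows in the picture. A call takes as long as a camera call. They do not tell look-alikes from the thing itself.
- ctrl.spot_in(camera, thing): "point" ([column, row] in pixels, amid what is visible of it).
- ctrl.silhouettes(camera, thing): "mask" (400x640 bool, what is visible of it) and "point" ([column, row] in pixels, amid what is visible of it).
The state is a dict: "t": time; "joint_pos": joint angles; "qd": joint speeds; "effort": joint torques, N m; "tool_pos": TCP position; "tcp_rot": TCP orientation; "ft_force": force on the tool from outside, world axes, zero at the start; "torque": the same for the moment, N m; "opening": finger opening in m.
Only numpy, scipy, OpenCV 4.12 (cv2) and the standard library are available. Lean on these libraries where they do the work, as an engineer would, in place of code of your own. Each camera call takes 0.05 s, during which the arm holds its last target. There are 200 camera calls.

## Working session

There is one attempt and no reset: what is moved stays moved. The work goes in short steps, Python scripts to look and compute and a tool call to move; the robot and the scene stay as the last step left them, time stands still between calls to the robot, and variables do not carry over. Pictures are saved under pics/ and viewed, about 8 in all and at most 12, crops included, and the job is handed in when it is done.

Besides the shell and the picture viewer there is one more tool, called after "Call:" by a JSON object that holds its "op" and its "data". jog_arm: Moves the arm, as the interface text tells. Its arguments: {"type":"object","properties":{"increments":{"type":"array","items":{"type":"number"}},"force":{"type":"number"}},"required":["increments"]}

```bash
ls; mkdir -p pics; cat > h.py <<'E'
import numpy as np, cv2
from rig import ctrl
from scipy.spatial.transform import Rotation as R
def snap(name):
    ci=ctrl.camera_info(name); im,d=ctrl.snapshot(name); return im,d,ci
def unproj(ci,d,pix):
    pix=np.asarray(pix,float).reshape(-1,2)
    K=np.array([[ci['fx'],0,ci['cx']],[0,ci['fy'],ci['cy']],[0,0,1]])
    n=cv2.undistortPoints(pix.reshape(-1,1,2),K,np.array(ci['distortion'])).reshape(-1,2)
    z=d[pix[:,1].astype(int),pix[:,0].astype(int)]
    c=np.c_[n*z[:,None],z,np.ones(len(z))]
    w=(np.linalg.inv(ci['world_to_cam'])@c.T).T[:,:3]
    return w[z>0]
def maskpts(ci,d,m):
    v,u=np.nonzero(m); return unproj(ci,d,np.c_[u,v])
E
python3 - <<'E'
from h import *
for cam in ['top','side']:
    im,d,ci=snap(cam); cv2.imwrite(f'pics/{cam}0.png',im[:,:,::-1])
    for t in ['pot','lid','spatula','board','oil','bowl','mug']:
        for r in ctrl.silhouettes(cam,t)[:4]:
            p=maskpts(ci,d,r['mask'])
            if len(p)==0: continue
            print(cam,t,round(r['p'],2),np.round(r['point']),len(p),np.round(np.median(p,0),3),np.round(np.percentile(p,2,axis=0),3),np.round(np.percentile(p,98,axis=0),3))
print(ctrl.sense())
E
```

```text
pics
top pot 0.83 [175. 198.] 2570 [0.506 0.343 0.025] [0.422 0.234 0.001] [0.581 0.448 0.096]
top lid 0.88 [380. 210.] 2488 [ 0.457 -0.301  0.017] [ 0.381 -0.384  0.011] [ 0.541 -0.222  0.047]
top lid 0.88 [382. 306.] 2738 [ 0.179 -0.3    0.017] [ 0.101 -0.379  0.011] [ 0.256 -0.222  0.047]
top lid 0.68 [462. 216.] 2498 [ 0.442 -0.56   0.017] [ 0.364 -0.645  0.01 ] [ 0.526 -0.482  0.048]
top lid 0.65 [403. 128.] 2153 [ 0.728 -0.383  0.017] [ 0.651 -0.465  0.008] [ 0.813 -0.304  0.047]
top spatula 0.68 [162. 178.] 820 [0.534 0.352 0.104] [0.351 0.327 0.097] [0.615 0.375 0.111]
top spatula 0.66 [216. 120.] 666 [0.762 0.217 0.051] [0.697 0.177 0.003] [0.792 0.25  0.092]
top board 0.63 [290. 183.] 4764 [ 0.547 -0.027  0.018] [ 0.417 -0.126  0.013] [0.686 0.073 0.023]
top oil 0.94 [347. 120.] 685 [ 0.714 -0.19   0.14 ] [ 0.699 -0.22   0.011] [ 0.745 -0.162  0.222]
top mug 0.84 [218. 121.] 706 [0.762 0.218 0.053] [0.695 0.177 0.003] [0.793 0.25  0.092]
top mug 0.35 [345. 120.] 605 [ 0.713 -0.19   0.143] [ 0.698 -0.219  0.017] [ 0.744 -0.164  0.221]
side pot 0.98 [229. 142.] 1631 [0.5   0.
[... 1298 characters left out ...]
 -0.226  0.047]
{'t': 0.8, 'joint_pos': array([ 1.09392408e+00,  8.71820295e-02,  1.37067162e+00,  1.34589903e-05,
        1.68356680e+00, -1.03106857e-01]), 'qd': array([-9.55835072e-04,  7.57536920e-04,  5.97808064e-04, -1.48507991e-03,
        2.46807100e-05,  7.72059761e-05]), 'effort': array([ 1.46580878e-04, -3.39999390e+01, -3.02576101e+01,  7.19434954e-02,
        2.36358825e-02, -2.86763475e-05]), 'tool_pos': array([0.2008401 , 0.51206253, 0.20553013]), 'tcp_rot': array([-4.68149097e-05,  8.26172505e-01,  5.63417238e-01,  7.25715622e-05]), 'ft_force': array([-0.25168037,  0.45875179,  1.3127277 ]), 'torque': array([0.01516753, 0.03638838, 0.00135271]), 'opening': 0.0941546771118936}
```

View pics/top0.png

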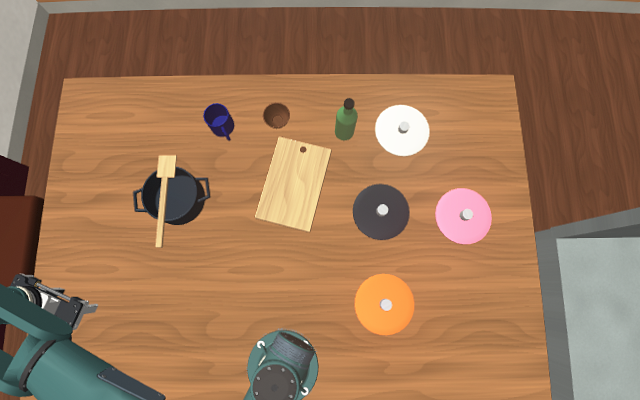

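```bash
python3 - <<'E'
from h import *
im,d,ci=snap('top')
P=[]
v,u=np.mgrid[0:400,0:640]
ok=d>0
W=unproj(ci,d,np.c_[u[ok],v[ok]]); C=im[ok]
np.savez('top.npz',W=W,C=C)
for c in [(.457,-.301),(.179,-.3),(.442,-.56),(.728,-.383)]:
    r=np.hypot(W[:,0]-c[0],W[:,1]-c[1]); k=(r<.05)&(W[:,2]>.04)
    k2=(r<.1)&(W[:,2]>.012)&(W[:,2]<.022)
    print(c,'knob',W[k].mean(0).round(4),'disc ctr',((W[k2].max(0)+W[k2].min(0))/2).round(3),'rgb',np.median(C[k2],0))
s=(W[:,2]>.099)&(W[:,2]<.13)&(W[:,0]>.3)&(W[:,0]<.65)&(W[:,1]>.22)&(W[:,1]<.47)
S=W[s]; c=S.mean(0); _,_,V=np.linalg.svd(S[:,:2]-c[:2],full_matrices=False); a=V[0]*np.sign(V[0][0])
t=(S[:,:2]-c[:2])@a; n=(S[:,:2]-c[:2])@[-a[1],a[0]]
print('spat',c,a,t.min(),t.max(),np.degrees(np.arctan2(a[1],a[0])))
for lo in np.arange(t.min(),t.max(),.03):
    k=(t>=lo)&(t<lo+.03); print((c[:2]+a*(lo+.015)).round(3),n[k].min().round(3),n[k].max().round(3),np.median(S[k,2]).round(4))
p=(W[:,2]>.088)&(W[:,2]<.0985)&(W[:,0]>.3)&(W[:,0]<.65)&(W[:,1]>.22)&(W[:,1]<.47)
(x,y),rr=cv2.minEnclosingCircle(W[p][:,:2].astype(np.float32));print('pot rim',x,y,rr)
b=(abs(W[:,2]-.018)<.004)&(abs(W[:,0]-.55)<.16)&(abs(W[:,1]+.03)<.14)
print('board',cv2.minAreaRect(W[b][:,:2].astype(np.float32)))
E
```

```text
(0.457, -0.301) knob [ 0.4603 -0.3026  0.0475] disc ctr [ 0.46  -0.304  0.017] rgb [79. 73. 75.]
(0.179, -0.3) knob [ 0.1772 -0.3023  0.0474] disc ctr [ 0.177 -0.303  0.017] rgb [254. 166.  78.]
(0.442, -0.56) knob [ 0.4439 -0.565   0.0473] disc ctr [ 0.445 -0.564  0.017] rgb [253. 177. 207.]
(0.728, -0.383) knob [ 0.731  -0.3855  0.0466] disc ctr [ 0.733 -0.385  0.017] rgb [253. 252. 249.]
spat [0.50124669 0.35176295 0.10453266] [ 0.99996699 -0.00812573] -0.15960966515533784 0.11631561707962342 -0.4655751787072193
[0.357 0.353] -0.008 0.01 0.1066
[0.387 0.353] -0.007 0.01 0.1058
[0.417 0.352] -0.039 0.01 0.107
[0.447 0.352] -0.008 0.009 0.1076
[0.477 0.352] -0.094 0.011 0.1074
[0.507 0.352] -0.008 0.012 0.1067
[0.537 0.351] -0.091 0.067 0.106
[0.567 0.351] -0.07 0.029 0.1015
[0.597 0.351] -0.026 0.027 0.1012
[0.627 0.351] -0.026 0.026 0.1018
pot rim 0.5033470392227173 0.35052257776260376 0.11724672466516495
board ((0.5544939637184143, -0.027421534061431885), (0.18044358491897583, 0.2807357907295227), 75.37260437011719)
```

The view shows the dark grey lid at (380,210), pot at (172,195) with the spatula across it from (167,157) to (159,245), and the board at (293,184). I'll go above the spatula and take a closer look with the wrist camera.

Call:
{"op": "jog_arm", "data": {"increments": [0.3, 0, 0, 0, -0.1825, 0.3, 0, 0, 0, -0.1825, 0.3, -27, 50, 0, 0, 0.3, -27, 50, 0, 0, 0.3, -27, 50, 0, 0, 0.3, -27, 50, 0, 0, 0.3, -26, 50, 0, 0, 0.3, -26, 51, 0, 0, 0.3, 0, 0, 0, 0, 0.3, 0, 0, 0, 0], "force": 20}}

```text
t: 2.1
tool_pos: [0.5002, 0.3495, 0.2053]
tcp_rot: [-0.0, 0.71, 0.704, -0.0]
ft_force: [-0.4, 0.6, -0.4]
opening: 0.0656
```

```bash
cat >> h.py <<'E'
def go(xyz,yaw=None):
    """tool-frame increments (mm) to reach a world TCP position"""
    s=ctrl.sense(); q=s['tcp_rot']; M=R.from_quat([q[1],q[2],q[3],q[0]]).as_matrix()
    y=np.arctan2(M[1,0],M[0,0])
    print('t',s['t'],'pos',s['tool_pos'].round(4),'yaw',np.degrees(y).round(2),'open',round(s['opening'],4),'F',s['ft_force'].round(1),'shift',(M.T@(np.array(xyz)-s['tool_pos'])*1000).round(1))
    if yaw is not None: print('turn',-(np.radians(yaw)-y))
def circ(P):
    A=np.c_[2*P,np.ones(len(P))]; x=np.linalg.lstsq(A,(P**2).sum(1),rcond=None)[0]
    return x[:2],np.sqrt(x[2]+x[0]**2+x[1]**2)
E
python3 - <<'E'
from h import *
go([.502,.352,.097],89.5)
im,d,ci=snap('wrist'); cv2.imwrite('pics/w1.png',im[:,:,::-1])
v,u=np.nonzero(d>0); W=unproj(ci,d,np.c_[u,v])
print(len(W),W.min(0),W.max(0))
for r in ctrl.silhouettes('wrist','spatula')[:2]:
    S=maskpts(ci,d,r['mask']); S=S[(S[:,2]>.09)&(S[:,2]<.12)]
    print(r['p'],len(S),S.min(0),S.max(0),np.median(S,0))
    for x in np.arange(.34,.64,.03):
        k=abs(S[:,0]-x)<.006
        if k.sum()>5: print(x.round(3),np.percentile(S[k,1],[3,97]).round(4),np.median(S[k,2]).round(4))
E
```

```text
t 2.1 pos [0.5002 0.3495 0.2053] yaw 89.47 open 0.0656 F [-0.4  0.6 -0.4] shift [  2.5   1.9 108.3]
turn -0.00044917545680789317
254151 [ 0.24790952 -0.1875737  -0.65107732] [1.03378201 1.559283   0.34437822]
0.62 6333 [0.34446058 0.32373522 0.09307114] [0.6125666  0.37938995 0.1079209 ] [0.49997457 0.35265922 0.1047123 ]
0.34 [0.3455 0.3616] 0.1048
0.37 [0.3453 0.3617] 0.1053
0.4 [0.3449 0.3617] 0.1053
0.43 [0.3446 0.3618] 0.1053
0.46 [0.3442 0.3609] 0.1054
0.49 [0.3438 0.3609] 0.1054
0.52 [0.3434 0.3611] 0.1053
0.55 [0.3276 0.3757] 0.1046
0.58 [0.3259 0.377 ] 0.0994
0.61 [0.3252 0.3775] 0.0993
```

View pics/w1.png

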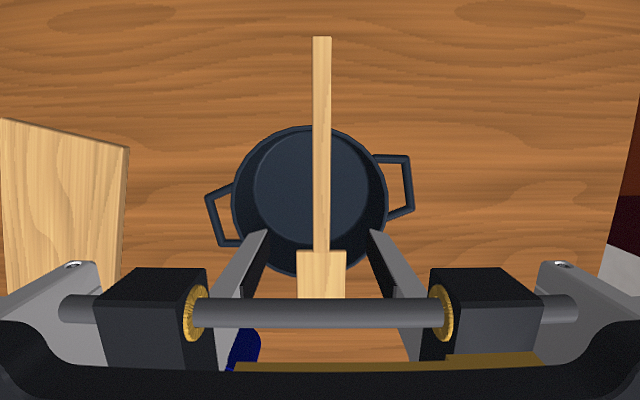

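The wrist view shows the spatula handle straight between the open fingers (column about 321), with the blade from row 250 downwards. I'll go down, grip and lift.

Call:
{"op": "jog_arm", "data": {"increments": [0.3, 2.5, 2, 50, 0, 0.3, 0, 0, 45, 0, 0.3, 0, 0, 14, 0, 0.3, 0, 0, 0, 0, 1, 0, 0, 0, 0, 1, 0, 0, 0, 0, 1, 0, 0, 0, 0, 1, 0, 0, 0, 0, 1, 0, 0, 0, 0], "force": 20}}

```text
t: 3.32
tool_pos: [0.5025, 0.3519, 0.0966]
tcp_rot: [-0.0, 0.71, 0.704, 0.0]
ft_force: [-0.3, -0.1, 0.7]
opening: 0.0193
```

Call:
{"op": "jog_arm", "data": {"increments": [1, 0, 0, -15, 0, 1, 0, 0, -40, 0, 1, 0, 0, -40, 0, 1, 0, 0, 0, 0]}}

```text
t: 3.82
tool_pos: [0.5046, 0.3531, 0.1975]
tcp_rot: [0.001, 0.71, 0.704, 0.005]
ft_force: [-0.2, -0.6, -0.3]
opening: 0.0181
```

```bash
python3 - <<'E'
from h import *
im,d,ci=snap('wrist'); cv2.imwrite('pics/w2.png',im[:,:,::-1])
v,u=np.nonzero(d>0); W=unproj(ci,d,np.c_[u,v])
for r in ctrl.silhouettes('wrist','spatula')[:1]:
    S=maskpts(ci,d,r['mask']); S=S[(S[:,2]>.12)]
    for x in np.arange(.34,.64,.03):
        k=abs(S[:,0]-x)<.006
        if k.sum()>5: print(x.round(3),np.percentile(S[k,1],[3,97]).round(4),np.median(S[k,2]).round(4))
p=W[(abs(W[:,2]-.094)<.003)&(abs(W[:,0]-.5)<.12)&(abs(W[:,1]-.345)<.12)][:,:2]
c=np.array([.503,.341])
for i in range(6):
    r=np.hypot(*(p-c).T); k=(r>.077)&(r<.088); c,rr=circ(p[k])
print('pot',c,rr,k.sum())
bt=np.array([.5545,-.0274])
go([*bt,.15],102)
E
```

```text
0.37 [0.3459 0.3627] 0.2046
0.4 [0.3454 0.3623] 0.2049
0.43 [0.345  0.3618] 0.2052
0.46 [0.3445 0.362 ] 0.2056
0.49 [0.3446 0.3614] 0.206
0.52 [0.3444 0.3611] 0.2062
0.58 [0.3355 0.3698] 0.201
pot [0.50625555 0.34027521] 0.0815861542154239 1872
t 3.925 pos [0.5026 0.3519 0.192 ] yaw 89.5 open 0.018 F [-0.6  0.6 -0.6] shift [-378.9   55.2   41.8]
turn -0.2182181101088414
```

Call:
{"op": "jog_arm", "data": {"increments": [1, 0, 0, 0, -0.109, 1, 0, 0, 0, -0.109, 1, -30, -1, 0, 0, 1, -55, -2, 0, 0, 1, -55, -2, 0, 0, 1, -55, -2, 0, 0, 1, -55, -2, 0, 0, 1, -55, -2, 0, 0, 1, -55, -2, 0, 0, 1, -28, -1, 0, 0]}}

```text
t: 5.18
tool_pos: [0.5683, -0.0333, 0.1888]
tcp_rot: [-0.002, 0.631, 0.776, -0.001]
ft_force: [-0.1, 0.5, -0.2]
opening: 0.0178
```

Call:
{"op": "jog_arm", "data": {"increments": [1, 0, 0, 50, 0, 1, 0, 0, 50, 0, 1, 0, 0, 25, 0, 1, 0, 0, 0, 0, 1, 0, 0, 0, 0]}}

```text
t: 5.8
tool_pos: [0.5696, -0.0306, 0.0668]
tcp_rot: [0.0, 0.629, 0.777, 0.0]
ft_force: [-0.3, -0.4, -0.5]
opening: 0.0179
```

```bash
python3 - <<'E'
from h import *
go([.5698,-.0305,.0195],102)
im,d,ci=snap('wrist'); cv2.imwrite('pics/w3.png',im[:,:,::-1])
v,u=np.nonzero(d>0); W=unproj(ci,d,np.c_[u,v])
S=W[(W[:,2]>.055)&(W[:,2]<.1)&(abs(W[:,0]-.5)<.2)&(abs(W[:,1]+.05)<.12)]
print(S.min(0),S.max(0))
B=W[(abs(W[:,2]-.017)<.004)]
print(B.min(0),B.max(0))
E
```

```text
t 5.8 pos [ 0.5696 -0.0306  0.0668] yaw 101.99 open 0.0179 F [-0.3 -0.4 -0.5] shift [ 0.   0.2 47.3]
turn -0.0001715845214300682
[ 0.42973242 -0.06858849  0.06438478] [0.66849955 0.01023957 0.09997165]
[ 0.40558119 -0.32571653  0.01300018] [0.7442167  0.30511074 0.02099404]
```

View pics/w3.png

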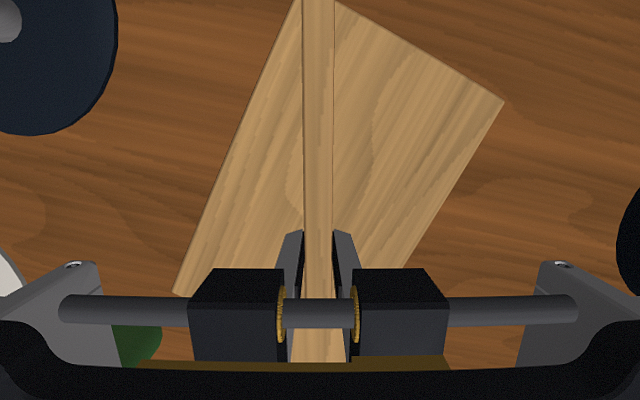

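The spatula is held over the board and points towards its near-right corner (column 318, row 0). Now I'll lower it until it touches.

Call:
{"op": "jog_arm", "data": {"increments": [1, 0, 0, 20, 0, 1, 0, 0, 18, 0, 1, 0, 0, 6, 0, 1, 0, 0, 2, 0, 1, 0, 0, 0, 0, 1, 0, 0, 0, 0]}}

```text
t: 6.6
tool_pos: [0.5699, -0.0306, 0.0212]
tcp_rot: [0.001, 0.629, 0.777, 0.0]
ft_force: [-0.4, -0.8, -0.6]
opening: 0.0177
```

Call:
{"op": "jog_arm", "data": {"increments": [1, 0, 0, 0.5, 0, 1, 0, 0, 0, 0]}}

```text
t: 6.85
tool_pos: [0.5694, -0.0306, 0.0202]
tcp_rot: [0.0, 0.629, 0.777, 0.0]
ft_force: [-0.4, -1.0, -0.4]
opening: 0.0179
```

Call:
{"op": "jog_arm", "data": {"increments": [1, 0, 0, 0.5, 0, 1, 0, 0, 0.5, 0, 1, 0, 0, 0, 0]}}

```text
t: 7.22
tool_pos: [0.5695, -0.0306, 0.0197]
tcp_rot: [0.0, 0.629, 0.777, 0.0]
ft_force: [-2.3, 0.0, 3.9]
opening: 0.0178
```

Contact at about 4 N, so I'll release and retreat, then look.

Call:
{"op": "jog_arm", "data": {"increments": [0.5, 0, 0, 0, 0, 0.5, 0, 0, 0, 0, 0.5, 0, 0, 0, 0, 0.5, 0, 0, -30, 0, 0.5, 0, 0, -60, 0, 0.5, 0, 0, -60, 0, 0.2, 20, 0, 0, 0, 0.2, 45, 0, 0, 0, 0.2, 45, 0, 0, 0, 0.2, 0, 0, 0, 0]}}

```text
t: 8.48
tool_pos: [0.545, 0.0799, 0.1674]
tcp_rot: [-0.001, 0.628, 0.779, -0.001]
ft_force: [0.4, -0.5, 0.5]
opening: 0.0748
```

```bash
python3 - <<'E'
from h import *
im,d,ci=snap('top'); cv2.imwrite('pics/t2.png',cv2.resize(im[90:330,100:500,::-1],None,fx=2,fy=2))
r=ctrl.silhouettes('top','lid')
for q in r[:4]: print(q['p'],q['point'])
v,u=np.nonzero(d>0); W=unproj(ci,d,np.c_[u,v])
b=W[(W[:,2]>.0265)&(W[:,2]<.035)&(abs(W[:,0]-.56)<.17)&(abs(W[:,1]+.03)<.13)]
print('handle',len(b),b[:,2].mean(),cv2.minAreaRect(b[:,:2].astype(np.float32)))
p=W[(abs(W[:,2]-.095)<.004)&(abs(W[:,0]-.5)<.12)&(abs(W[:,1]-.345)<.12)][:,:2]
c=np.array([.503,.341])
for i in range(6):
    rr=np.hypot(*(p-c).T); k=(rr>.076)&(rr<.09); c,R0=circ(p[k])
print('pot',c,R0,k.sum())
go([.4603,-.3035,.15])
E
```

```text
0.78 [462.6, 216.6]
0.74 [381.9, 304.6]
0.73 [378.6, 208.9]
0.62 [401.6, 127.0]
handle 382 0.029992768577736313 ((0.5495861172676086, -0.035529933869838715), (0.27814432978630066, 0.05252966284751892), 12.516069412231445)
pot [0.50370169 0.34073701] 0.08114546311553812 209
t 8.575 pos [0.5459 0.0773 0.1677] yaw 102.06 open 0.0752 F [ 0.2  0.2 -1. ] shift [-354.5 -163.2   18.1]
```

View pics/t2.png

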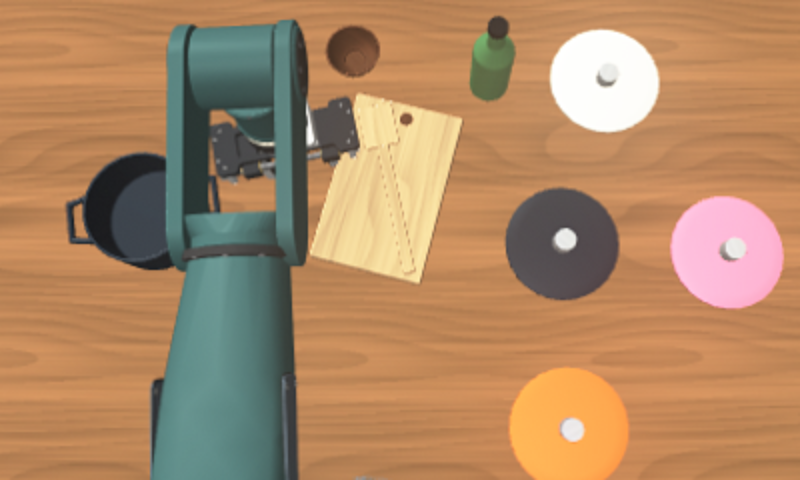

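The spatula lies wholly on the board, from the blade at (380,125) to the handle end at (408,270), both in crop pixels. Next is the dark grey lid at crop (562,243).

Call:
{"op": "jog_arm", "data": {"increments": [0.2, 0, 0, 0, 0.18, 0.2, 0, 0, 0, 0.18, 0.2, 0, 0, 0, 0.18, 0.2, 0, 0, 0, 0.18, 0.2, 0, 0, 0, 0]}}

```text
t: 9.2
tool_pos: [0.5465, 0.0757, 0.1683]
tcp_rot: [-0.0, 0.863, 0.506, -0.001]
ft_force: [-0.6, -1.1, -0.2]
opening: 0.0757
```

Call:
{"op": "jog_arm", "data": {"increments": [0.2, -25, 8, 0, 0, 0.2, -50, 15, 0, 0, 0.2, -50, 15, 0, 0, 0.2, -50, 15, 0, 0, 0.2, -50, 15, 0, 0, 0.2, -50, 15, 0, 0, 0.2, -50, 14, 0, 0, 0.2, -49, 14, 0, 0, 0.2, 0, 0, 0, 0, 0.2, 0, 0, 0, 0]}}

```text
t: 10.45
tool_pos: [0.4602, -0.3035, 0.1685]
tcp_rot: [-0.001, 0.863, 0.506, 0.0]
ft_force: [0.1, 0.1, 0.1]
opening: 0.0751
```

```bash
python3 - <<'E'
from h import *
im,d,ci=snap('wrist'); cv2.imwrite('pics/w4.png',im[:,:,::-1])
v,u=np.nonzero(d>0); W=unproj(ci,d,np.c_[u,v])
r=np.hypot(W[:,0]-.46,W[:,1]+.303)
k=(r<.03)&(W[:,2]>.043)&(W[:,2]<.056); (c,rr)=cv2.minEnclosingCircle(W[k][:,:2].astype(np.float32)); print('knob',k.sum(),c,rr,W[k].mean(0))
q=W[(abs(W[:,2]-.017)<.005)&(r<.11)][:,:2]
(c,rr)=cv2.minEnclosingCircle(q.astype(np.float32)); print('disc',c,rr)
go([.460,-.303,.021])
E
```

```text
knob 710 (0.4620833098888397, -0.3045026659965515) 0.01682291366159916 [ 0.46168487 -0.30420669  0.04635847]
disc (0.46210798621177673, -0.3040541410446167) 0.09012283384799957
t 10.5 pos [ 0.4605 -0.3029  0.1687] yaw 60.82 open 0.0749 F [ 0.2 -0.7  0.5] shift [ -0.4  -0.3 147.7]
```

View pics/w4.png

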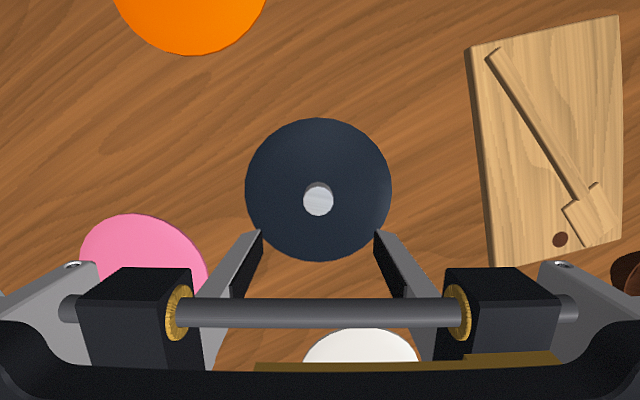

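The dark lid sits centred ahead of the fingers, knob at (318,200). I'll descend and grip the knob.

Call:
{"op": "jog_arm", "data": {"increments": [0.2, 0, 1.4, 50, 0, 0.2, 0, 0, 50, 0, 0.2, 0, 0, 30, 0, 0.2, 0, 0, 16, 0, 0.2, 0, 0, 0, 0, 1, 0, 0, 0, 0, 1, 0, 0, 0, 0, 1, 0, 0, 0, 0, 1, 0, 0, 0, 0, 1, 0, 0, 0, 0], "force": 45}}

```text
t: 11.75
tool_pos: [0.4618, -0.3043, 0.0232]
tcp_rot: [0.0, 0.863, 0.505, 0.0]
ft_force: [-0.4, 0.3, 0.7]
opening: 0.033
```

Call:
{"op": "jog_arm", "data": {"increments": [1, 0, 0, -5, 0, 1, 0, 0, -20, 0, 1, 0, 0, -40, 0, 1, 0, 0, -60, 0, 1, 0, 0, -50, 0, 1, 0, 0, -25, 0, 1, 0, 0, 0, 0, 1, 0, 0, 0, 0]}}

```text
t: 12.75
tool_pos: [0.4609, -0.3035, 0.2204]
tcp_rot: [-0.002, 0.863, 0.506, -0.001]
ft_force: [0.6, -0.0, -5.2]
opening: 0.0332
```

```bash
python3 - <<'E'
from h import *
go([.490,.34,.22])
im,d,ci=snap('wrist')
v,u=np.nonzero(d>0); W=unproj(ci,d,np.c_[u,v]); p=ctrl.sense()['tool_pos']
r=np.hypot(*(W[:,:2]-p[:2]).T); k=(r<.088)&(abs(W[:,2]-(p[2]-.004))<.015)&(r>.04)
Q=W[k]-p; print(k.sum(),'plane z=a x+b y+c',np.linalg.lstsq(np.c_[Q[:,:2],np.ones(len(Q))],Q[:,2],rcond=None)[0])
E
```

```text
t 12.75 pos [ 0.4609 -0.3035  0.2204] yaw 60.73 open 0.0332 F [ 0.6 -0.  -5.2] shift [ 575.6 -289.2    2.2]
26328 plane z=a x+b y+c [ 0.00198672  0.00152436 -0.00733852]
```

```bash
python3 - <<'E'
from h import *
for cam in ['top','side']:
    im,d,ci=snap(cam)
    v,u=np.nonzero(d>0); W=unproj(ci,d,np.c_[u,v])
    p=W[(abs(W[:,2]-.095)<.004)&(abs(W[:,0]-.5)<.12)&(abs(W[:,1]-.345)<.12)][:,:2]
    c=np.array([.504,.341])
    for i in range(8):
        rr=np.hypot(*(p-c).T); k=(rr>.076)&(rr<.089); c,R0=circ(p[k])
    print(cam,'pot',c,R0,k.sum())
go([.506,.3402,.22],45)
E
```

```text
top pot [0.50379351 0.33949238] 0.08188147810738396 308
side pot [0.50147097 0.33641267] 0.0802135538244235 58
t 12.9 pos [ 0.4609 -0.3035  0.2202] yaw 60.73 open 0.0332 F [-0.4 -0.9 -4.1] shift [ 583.6 -275.3    2.1]
turn 0.2745932317910569
```

Call:
{"op": "jog_arm", "data": {"increments": [1, 25, -12, 0, 0, 1, 50, -23.6, 0, 0, 1, 50, -23.6, 0, 0, 1, 50, -23.6, 0, 0, 1, 50, -23.6, 0, 0, 1, 50, -23.6, 0, 0, 1, 50, -23.6, 0, 0, 1, 50, -23.6, 0, 0, 1, 50, -23.6, 0, 0, 1, 50, -23.6, 0, 0]}}

```text
t: 14.15
tool_pos: [0.4976, 0.2215, 0.2216]
tcp_rot: [-0.0, 0.863, 0.506, -0.001]
ft_force: [1.6, -0.2, -3.7]
opening: 0.0333
```

Call:
{"op": "jog_arm", "data": {"increments": [1, 45, -21, 0, 0, 1, 40, -19, 0, 0, 1, 23, -11, 0, 0, 1, 0, 0, 0, 0, 1, 0, 0, 40, 0, 1, 0, 0, 25, 0, 1, 0, 0, 0, 0, 1, 0, 0, 0, 0, 1, 0, 0, 0, 0]}}

```text
t: 15.28
tool_pos: [0.5075, 0.3392, 0.1601]
tcp_rot: [0.0, 0.863, 0.505, 0.002]
ft_force: [-0.3, -0.4, -4.1]
opening: 0.0333
```

```bash
python3 - <<'E'
from h import *
go([.5055,.3398,.1185])
for cam in ['wrist','side']:
    im,d,ci=snap(cam); cv2.imwrite(f'pics/{cam}5.png',im[:,:,::-1] if cam=='wrist' else cv2.resize(im[60:220,130:350,::-1],None,fx=3,fy=3))
    v,u=np.nonzero(d>0); W=unproj(ci,d,np.c_[u,v]); p=ctrl.sense()['tool_pos']
    L=W[(abs(W[:,2]-(p[2]-.006))<.004)&(np.hypot(*(W[:,:2]-p[:2]).T)<.1)]
    print(cam,'lid',cv2.minEnclosingCircle(L[:,:2].astype(np.float32)))
    q=W[(abs(W[:,2]-.0945)<.003)&(np.hypot(*(W[:,:2]-p[:2]).T)<.093)]
    if len(q)>5: print(len(q),q.min(0),q.max(0))
E
```

```text
t 15.275 pos [0.5075 0.3392 0.1601] yaw 60.71 open 0.0333 F [-0.3 -0.4 -4.1] shift [-0.6 -2.1 41.6]
wrist lid ((0.5073385834693909, 0.3412340581417084), 0.08755575865507126)
side lid ((0.5059751868247986, 0.3350622057914734), 0.09292946010828018)
73 [0.42010338 0.25299384 0.09152351] [0.58221833 0.39349687 0.09749039]
```

View pics/side5.png

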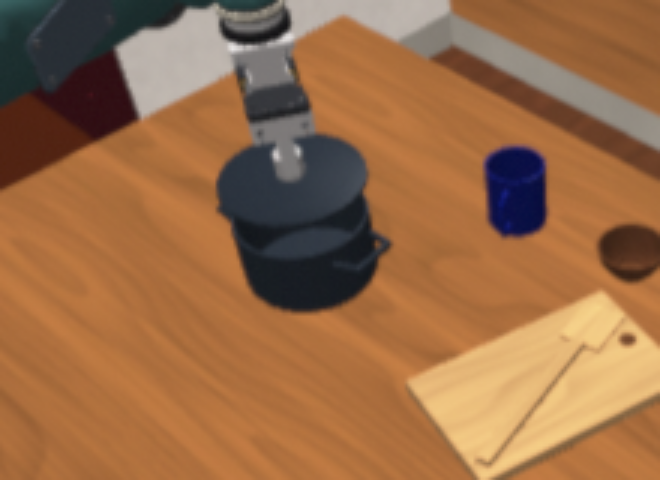

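The lid hangs level above the pot (disc at crop (292,180), pot mouth at (305,235)). I'll lower it slowly; it should seat at TCP z of about 0.110.

Call:
{"op": "jog_arm", "data": {"increments": [1, -0.3, -1.2, 12, 0, 1, 0, 0, 15, 0, 1, 0, 0, 8, 0, 1, 0, 0, 3, 0, 1, 0, 0, 0, 0, 1, 0, 0, 0, 0]}}

```text
t: 16.12
tool_pos: [0.5056, 0.3396, 0.1206]
tcp_rot: [-0.0, 0.863, 0.506, 0.001]
ft_force: [-0.3, -0.5, -4.4]
opening: 0.0333
```

Call:
{"op": "jog_arm", "data": {"increments": [1, 0, 0, 1.5, 0, 1, 0, 0, 1.5, 0, 1, 0, 0, 1.5, 0, 1, 0, 0, 1, 0, 1, 0, 0, 0, 0, 1, 0, 0, 0, 0]}}

```text
t: 16.88
tool_pos: [0.5053, 0.3394, 0.1146]
tcp_rot: [-0.0, 0.863, 0.506, 0.0]
ft_force: [-0.3, -0.2, -4.6]
opening: 0.0328
```

Inside the mouth with no contact force. I'll continue to contact.

Call:
{"op": "jog_arm", "data": {"increments": [1, 0, 0, 1, 0, 1, 0, 0, 1, 0, 1, 0, 0, 1, 0, 1, 0, 0, 0, 0, 1, 0, 0, 0, 0]}}

```text
t: 17.5
tool_pos: [0.5053, 0.3394, 0.1115]
tcp_rot: [-0.0, 0.863, 0.506, 0.0]
ft_force: [0.1, -0.4, -4.2]
opening: 0.0334
```

Call:
{"op": "jog_arm", "data": {"increments": [1, 0, 0, 0.5, 0, 1, 0, 0, 0.5, 0, 1, 0, 0, 0, 0]}}

```text
t: 17.88
tool_pos: [0.5052, 0.3393, 0.1104]
tcp_rot: [-0.0, 0.863, 0.506, -0.0]
ft_force: [-0.5, 0.5, -4.7]
opening: 0.0331
```

Call:
{"op": "jog_arm", "data": {"increments": [1, 0, 0, 0.5, 0, 1, 0, 0, 0.4, 0, 1, 0, 0, 0, 0]}}

```text
t: 18.25
tool_pos: [0.5053, 0.3394, 0.1103]
tcp_rot: [-0.0, 0.863, 0.506, 0.0]
ft_force: [-1.2, -0.4, -0.2]
opening: 0.0332
```

The lid's weight is now on the rim. I'll release slowly and retreat straight up.

Call:
{"op": "jog_arm", "data": {"increments": [0.55, 0, 0, 0, 0, 0.3, 0, 0, 0, 0, 0.3, 0, 0, 0, 0, 0.3, 0, 0, -15, 0, 0.3, 0, 0, -40, 0, 0.3, 0, 0, -50, 0, 0.3, -50, 0, 0, 0, 0.3, -50, 0, 0, 0, 0.3, -50, 0, 0, 0, 0.3, -50, 0, 0, 0]}}

```text
t: 19.5
tool_pos: [0.4069, 0.1637, 0.2161]
tcp_rot: [0.0, 0.863, 0.506, 0.001]
ft_force: [0.2, -0.4, 0.3]
opening: 0.0657
```

Call:
{"op": "jog_arm", "data": {"increments": [0.3, -50, 0, 0, 0, 0.3, -30, 0, 0, 0, 0.3, 0, 0, 0, 0, 0.3, 0, 0, 0, 0]}}

```text
t: 20.0
tool_pos: [0.369, 0.0956, 0.2154]
tcp_rot: [0.0, 0.863, 0.506, 0.001]
ft_force: [0.2, -0.4, -0.6]
opening: 0.0656
```

```bash
python3 - <<'E'
from h import *
for cam in ['top','side']:
    im,d,ci=snap(cam)
    cv2.imwrite(f'pics/{cam}6.png',cv2.resize(im[60:260,100:400,::-1],None,fx=2.6,fy=2.6))
    v,u=np.nonzero(d>0); W=unproj(ci,d,np.c_[u,v]); c=np.array([.505,.34])
    r=np.hypot(*(W[:,:2]-c).T)
    k=(r<.086)&(r>.025)&(W[:,2]>.095)&(W[:,2]<.125); Q=W[k]-[*c,0]
    print(cam,'plane',np.linalg.lstsq(np.c_[Q[:,:2],np.ones(len(Q))],Q[:,2],rcond=None)[0])
    D=W[(r<.1)&(abs(W[:,2]-.104)<.006)][:,:2].astype(np.float32);print('disc',cv2.minEnclosingCircle(D))
    k=(r<.04)&(W[:,2]>.128)&(W[:,2]<.145);print('knob',W[k].mean(0))
    k=(W[:,2]<.09)&(W[:,2]>.07)&(r<.12)&(r>.095); print('handles',W[k].min(0),W[k].max(0))
E
```

```text
top plane [-0.01440143 -0.00545635  0.10474686]
disc ((0.5042451024055481, 0.3395702838897705), 0.09068753570318222)
knob [0.51236828 0.34133028 0.13531186]
handles [0.45175693 0.22858429 0.0712449 ] [0.55762195 0.45890306 0.08441741]
side plane [0.0048275  0.02513814 0.1026378 ]
disc ((0.5026630759239197, 0.3396190404891968), 0.09166824817657471)
knob [nan nan nan]
handles [0.45191867 0.22070167 0.07019188] [0.55768453 0.45948181 0.08248063]<stdin>:10: RuntimeWarning: Mean of empty slice.
  ret = um.true_divide(
```

View pics/side6.png

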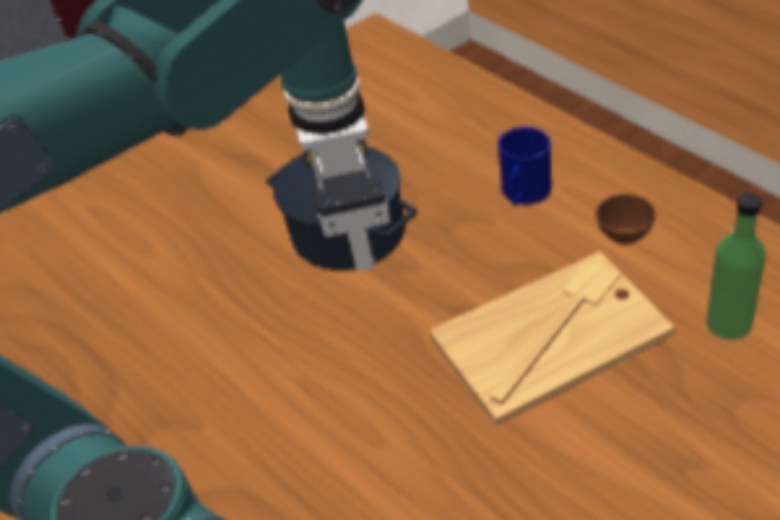

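The gripper hides the lid at (345,190) in the side view, which spoils the plane fits. I'll move clear and check once more.

Call:
{"op": "jog_arm", "data": {"increments": [0.3, -40, 0, 0, 0, 0.3, -40, 25, 0, 0, 0.3, -40, 25, 0, 0, 0.3, -40, 25, 0, 0, 0.3, -20, 0, 0, 0, 0.3, 0, 0, 0, 0]}}

```text
t: 20.85
tool_pos: [0.3462, -0.099, 0.2144]
tcp_rot: [-0.0, 0.863, 0.505, -0.0]
ft_force: [-0.3, -0.4, -0.1]
opening: 0.0657
```

```bash
python3 - <<'E'
from h import *
for cam in ['top','side']:
    im,d,ci=snap(cam)
    cv2.imwrite(f'pics/{cam}7.png',cv2.resize(im[60:260,100:400,::-1],None,fx=2.6,fy=2.6))
    v,u=np.nonzero(d>0); W=unproj(ci,d,np.c_[u,v]); c=np.array([.5045,.3396])
    r=np.hypot(*(W[:,:2]-c).T)
    k=(r<.08)&(r>.028)&(abs(W[:,2]-.104)<.01); Q=W[k]-[*c,0]
    print(cam,k.sum(),'plane',np.linalg.lstsq(np.c_[Q[:,:2],np.ones(len(Q))],Q[:,2],rcond=None)[0].round(4), [np.median(Q[s,2]).round(4) for s in (Q[:,0]>.04,Q[:,0]<-.04,Q[:,1]>.04,Q[:,1]<-.04)])
    k=(r<.025)&(W[:,2]>.128);print('knob',W[k].mean(0),k.sum())
E
```

```text
top 1888 plane [-0.0038  0.0029  0.105 ] [np.float64(0.1044), np.float64(0.105), np.float64(0.105), np.float64(0.1048)]
knob [0.50392133 0.33923531 0.13483043] 109
side 471 plane [0.002  0.0054 0.1033] [np.float64(0.1028), np.float64(0.103), np.float64(nan), np.float64(0.103)]
knob [nan nan nan] 0
  return _methods._mean(a, axis=axis, dtype=dtype,
  ret = ret.dtype.type(ret / rcount)
<stdin>:9: RuntimeWarning: Mean of empty slice.
  ret = um.true_divide(
```

View pics/side7.png

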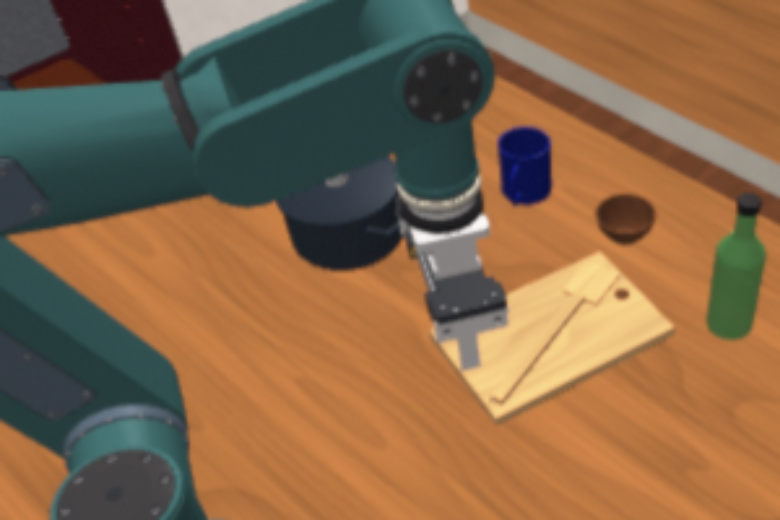

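The lid sits flush on the pot (340,195). In the top view its surface is level within 0.6 mm at z 0.105 m, as expected when seated. The spatula is on the board and nothing touches the gripper, so I'm handing in.

```bash
python3 -c "
from rig import ctrl
print(ctrl.finish_job())"
```

```text
the job is handed in; nothing more can be done
None
```

I laid the spatula flat on the chopping board, then lowered the dark grey lid onto the pot and let go only once the pot was carrying its weight. I handed the job in at about 21 s.

**Lid:** The last top-camera check put its upper face at z ≈ 0.105 m, the seated height, and level within about 0.6 mm. Its knob is within about 1 mm of the pot centre I measured earlier.

**Spatula:** It lies wholly on the board, set slightly diagonally so both ends fit. I measured its top face at z ≈ 0.030 m, which is the board plus the handle's thickness.

**Other things:** The oil bottle, bowl and mug look where they were in the pictures, but I did not measure them again. I did not touch the other lids. Forces were at most a few newtons in the readings after each move.

**Checks that failed or disagreed:**
- The first lid-level fit was spoiled by the gripper blocking the view.
- In the last check, the arm still partly hid the lid from the side camera. The part it could see was level, reading z ≈ 0.103 m, within the 2 mm calibration error.
- The cameras disagreed on the pot's centre by up to about 5 mm. I used the top and wrist cameras, which agreed to about 2.5 mm.

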